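# Hold the box front for screwing

## Task

The small wooden tea-light box in the spring-backed fitting jig is loaded and only its front is missing. Close it with the loose front board: bring the board upright, just clear of the jig's plate, with its ends level with the box's sides and its lower edge level with the box's, flush against the open front, and push it against the box with a steady 10 newtons or so (never 20 or more) so that I can screw it on. Finish while holding: keep your grip on the board and keep pushing; do not let go, and leave the screwdriver, the salt shaker and the fish tin alone.

Things in the scene. Friction and masses are not known exactly. Their poses are not given: they have to be found in the camera images.
- jig: Fixed fitting jig: plywood plate 280 x 190 x 12 mm, guide strips 12 mm high beside the box, rear stop with two steel spring barrels. Origin: on the worktop, 12 mm under the middle of the box's lower front edge at rest. x: level, from the open front into the box, the way to push; y: left along the front; z up. Plate from x = -75 to +205 mm: 75 mm lie free before the box.
- box: Light wood box, front and top open, 160 wide (y) x 100 deep (x) x 60 mm high, walls 12, floor 8 mm; three fixed 15 mm high tea lights start 46 mm behind the front. Origin: middle of its lower front edge, on the jig's plate; x into the box, y left, z up. It only slides along x, back on the jig. Board fitted: board origin at x = -8, y = 0, z = 0 mm.
- sled (a joint): How far the box is pushed back on its springs along the jig's x, in m: 0 at rest, at most 0.032. Springs 700 N/m in all, no preload, friction about 0.2 N: 10 N is about 0.0143 m. It springs forward again when the push stops. A board pressed down on the plate while it is pushed binds by friction and tilts: carry it 1 to 3 mm above the plate.
- board: Loose light wood front board, 160 long (y) x 16 thick (x) x 60 mm high (z), about 0.11 kg, standing on its long edge on the worktop right of the jig; two small screw holes through each end. Origin: centre of its underside. Both faces alike, either may face the box. Can be gripped across its thickness from above at mid-length; one finger then fits inside the box.
- screwdriver: Screwdriver lying on the worktop right of the jig, bystander, not to be disturbed. Origin: centre of its underside.
- salt_shaker: Salt shaker 44 x 44 x 90 mm standing on the worktop, bystander, not to be disturbed. Origin: centre of its underside.
- fish_tin: Flat oblong fish tin 63 x 105 x 24 mm, bystander, not to be disturbed. Origin: centre of its underside.
Mind the look-alikes: they are no part of the job. Of the things that look like the board, the larger one is meant.

How it is judged (in metres and radians):
At the end, for the whole second after the job is handed in: Through the last second the fingers hold the board at rest, pressed on the box with 6-16 N: flush and upright within 0.07 rad, centre 3-14 mm before the front edge, ends within 8 mm and underside within 6 mm of the box's; screwdriver, shaker and tin moved under 30 mm (contact force between board and box between 6 and 16 N and contact force between the fingers and board above 2 N and x of board in the frame of box between -0.014 and -0.003 m and y of board in the frame of box between -0.008 and 0.008 m and z of board in the frame of box between -0.006 and 0.006 m and angle between the x axis of board and the x axis of box, either way round below 0.07 rad and angle between board's own z axis and vertical below 0.07 rad and linear speed of board below 0.01 m/s and distance of each of screwdriver, salt_shaker, fish_tin from where it was at the start of the episode below 0.03 m); the arm keeps its last pose, push and grip.
It fails at once if the board is pressed on the box with 20 N or more (contact force between board and box above 20 N).
It fails at once if the screwdriver, the salt shaker or the fish tin is pushed away by more than 30 mm (distance of any of screwdriver, salt_shaker, fish_tin from where it was at the start of the episode above 0.03 m).
It also fails if it takes over 51 s, if anything falls off the work surface, if the arm or the gripper's body presses on something with over 40 N, if the wrist force passes 120 N, or if a joint passes its speed limit or range.

## Robot

A 6-joint arm with a two-finger parallel gripper is mounted at the origin on a cart in front of the work surface, level with it; the furniture and walls round the work are solid. World frame = base frame: x ahead of the robot, y to its left, z up, the work surface at z = 0. Lengths are in mm, angles in rad, forces in N, time in s.
With the tool pointing down it reaches from about 350 to 975 mm from the base axis. Payload 7.1 kg.
Tool frame: the origin (TCP) lies at the very end of the fingers, on their centre line; the grasp point (between the pads) lies 19 mm behind it (ctrl.grasp_offset is the distance from the TCP to the grasp point, in mm); z points along the fingers, y is the line along which they close (so a half turn about z gives the same grasp; the last joint's range is limited). The gripper opens to 88 mm and grips with 3 to 60 N. Pads are 20 mm wide; open, the fingers measure 115 mm over their backs; the gripper's body (75 mm by 178 mm) begins 61 mm behind the grasp point.
Start: joints at [-1.235, 0.423, 1.63, -0, 1.089, -0.019], TCP at [217.143, -586.049, 222.675] pointing down, gripper open.
Joint ranges: [-3, 3], [-0.9, 2.11], [0.09, 2.58], [-1.31, 4.45], [0.11, 2.69], [-2.54, 2.54]. Speed limits (rad/s): [2.39, 2.39, 3.01, 3.14, 3.14, 3.14].

## Interface

Orientations are given as a rotation vector (axis times angle).
In Python, from workcell import ctrl, viewer, ticket, models gives the robot as it stands.
- The arm moves only by the tool play_rows, never from a script. Its arguments are lists of equal length, an entry for each row: "dp": the shift along the world's x, y, z in mm, a list of three; "yaw": the turn about the world's z in degrees. In form: {"dp": [[tx, ty, tz], ...], "yaw": [yaw, ...]}. A call has 1 to 8 rows; each row shifts and turns the commanded pose from where the row before left it; what a row does not reach is not made up. A row lasts 1/12 s, in which the tool goes at most 41.7 mm and 7.16 degrees, less where a joint would pass 70% of its speed; a pose out of reach is approached as far as the arm can. A call is refused whole if a number of a shift passes 41.7 or a number of a turn 7.16, either way. A call with a gripper value outside its range is refused whole. "gripper" is the closure, from 0 (fully open) to 1 (shut), set as the call begins (left out, the last holds). The fingers move at their own pace and stop on an object; the grip force is fixed at half the most. Time passes only in rows, so rows that do not move let the fingers close. It gives the time, the measured TCP pose, the force, the opening and the grip force at its end, in the units of the state.
- ctrl.get_obs(): the state, without advancing time (a new reading comes with each control period).
- viewer.get_image(name): name is "scene" or "top" or "wrist"; returns a dict with "pixels" (384x512x3 uint8, red, green, blue), "range_z" (384x512 float32, mm along the optical axis (not along the pixel's ray), 0 where there is no reading), "fx", "fy", "cx", "cy" (pixels), "T" (4x4, takes a point from camera to world coordinates); the wrist camera has in their place "hand_eye" (4x4, takes a point from camera to tool coordinates, whose origin is the TCP and whose axes are the flange's). Camera axes: x right, y up, looking along -z (the intrinsics and any distortion apply to the point x, -y, -z); pixel columns grow to the right and rows downward; lengths in mm; the calibration is good to about 2 mm. A picture is of the moment at which its call begins: read the wrist's pose just before it.
- ticket.close_job(): hands the job in; it is judged then, once.
Trained networks look in a picture, given as the dict that the camera call returned (one of the last four; its "shot" number tells which), for a name from the list of things; names that differ only in an ending like _2 or _b are one class to them, and where a whole thing is asked for, a point or a joint stands for the part that bears it (a point fixed in the world has none). Each returns a list of dicts, best first, with "conf" (0 to 1); they miss things now and then, are a little off and sometimes report something else, mostly with a low value. They report only what shows in the picture. A call takes as long as a camera call. They do not tell look-alikes from the thing itself.
- models.look_for(picture, name): "bbox" ([centre column, centre row, width, height] in pixels, round what is visible of it).
- models.landmark_of(picture, name): "location" ([column, row] in pixels: a listed point, or the origin of a listed thing).
The state is a dict: "t": time; "qpos": joint angles; "qvel": joint speeds; "joint_torque": joint torques, N m; "ee_pos": TCP position; "orientation": TCP orientation; "ft_force": force on the tool from outside, world axes, zero at the start; "moment": the same for the moment, N m; "width": finger opening in mm; "grasp_force": force on a finger pad.
Only numpy, scipy, OpenCV 4.12 (cv2) and the standard library are available. Lean on these libraries where they do the work, as an engineer would, in place of code of your own. Each camera call takes 0.05 s, during which the arm holds its last target. There are 200 camera calls.

## Working session

There is one attempt and no reset: what is moved stays moved. The work goes in short steps, Python scripts to look and compute and a tool call to move; the robot and the scene stay as the last step left them, time stands still between calls to the robot, and variables do not carry over. Pictures are saved under pics/ and viewed, at most 10 in all, crops included, and the job is handed in when it is done.

Besides the shell and the picture viewer there is one more tool, called as name(argument=value, ...) on one line, values as JSON. play_rows: Moves the arm, as the interface text tells. Its arguments: {"type":"object","properties":{"dp":{"type":"array"},"yaw":{"type":"array"},"gripper":{"type":"number"}},"required":["dp","yaw"]}

```bash
mkdir -p pics; cat > h.py <<'E'
import numpy as np, cv2
from scipy.spatial.transform import Rotation as R
from workcell import ctrl, viewer, ticket, models
def cloud(p,T=None):
    d=p["range_z"];v,u=np.mgrid[0:d.shape[0],0:d.shape[1]]
    P=np.stack([(u-p["cx"])/p["fx"]*d,-(v-p["cy"])/p["fy"]*d,-d],-1)
    T=np.array(p["T"]) if T is None else T
    return P@T[:3,:3].T+T[:3,3]
def save(p,n): cv2.imwrite(n,p["pixels"][:,:,::-1])
E
python3 - <<'E'
from h import *
ims=[]
for c in ["scene","top"]:
    p=viewer.get_image(c);C=cloud(p);np.savez(c,C=C,px=p["pixels"]);ims.append(p["pixels"])
    print(c,[k for k in p],np.round(np.array(p["T"]),2).tolist())
    for n in ["jig","box","board","screwdriver","salt_shaker","fish_tin"]:
        for r in models.look_for(p,n)[:3]:
            b=r["bbox"];print(n,"bb",np.round(b,0),round(r["conf"],2),C[int(b[1]),int(b[0])].round())
        for r in models.landmark_of(p,n)[:3]:
            b=r["location"];print(n,"lm",np.round(b,0),round(r["conf"],2),C[int(b[1]),int(b[0])].round())
    save(p,f"pics/{c}0.png")
o=ctrl.get_obs();print(o)
E
```

```text
scene ['pixels', 'range_z', 'fx', 'fy', 'cx', 'cy', 'T', 'shot'] [[-0.99, -0.08, 0.12, 632.45], [0.14, -0.65, 0.75, 544.25], [0.01, 0.76, 0.65, 760.5], [0.0, 0.0, 0.0, 1.0]]
jig bb [221. 260. 141. 101.] 0.71 [604. -74.  35.]
jig lm [249. 270.] 0.95 [543. -55.  13.]
box bb [229. 253.  68.  78.] 0.63 [583. -99.  28.]
box lm [249. 267.] 0.63 [544. -64.  14.]
board bb [279. 181.  30.  50.] 0.61 [ 430. -307.   59.]
board bb [308. 147.  18.  30.] 0.53 [ 299. -493.   34.]
board lm [276. 190.] 0.98 [ 443. -280.   54.]
board lm [308. 149.] 0.69 [ 300. -497.   24.]
screwdriver bb [224. 165.  39.  39.] 0.5 [ 565. -444.   23.]
salt_shaker bb [190. 175.  18.  29.] 0.84 [ 664. -366.   56.]
salt_shaker bb [230. 158.  27.  22.] 0.52 [ 545. -475.   24.]
salt_shaker bb [223. 254.  83.  81.] 0.32 [600. -98.  28.]
salt_shaker lm [190. 187.] 0.94 [ 664. -365.   18.]
fish_tin bb [206. 160.  21.  31.] 0.75 [ 616. -473.   24.]
fish_tin lm [207. 162.] 0.74 [ 614. -469.   23.]
top ['pixels', 'range_z', 'fx', 'fy', 'cx', 'cy', 'T', 'shot'] [[-0.02, 0.98, -0.18, 292.55], [-1.0, -0.03, -0.01, -292.81], [-0.01, 0
[... 749 characters left out ...]
]
{'t': 1.3, 'qpos': array([-1.23501009e+00,  4.23102867e-01,  1.62990784e+00, -1.03009310e-05,
        1.08861810e+00, -1.90061099e-02]), 'qvel': array([ 3.27694238e-04, -2.02751977e-04,  1.36564166e-03, -1.33483034e-03,
       -5.14936280e-06,  4.47654307e-04]), 'joint_torque': array([-8.77904290e-05, -5.44593072e+01, -2.74045157e+01,  6.44452893e-02,
        1.70045486e-02, -6.84063843e-05]), 'ee_pos': array([ 217.13131959, -586.04217985,  222.67018343]), 'orientation': array([-3.09225508e+00, -5.54389427e-01,  2.31136007e-05]), 'ft_force': array([0.02367533, 0.44162775, 0.33378925]), 'moment': array([-0.04441404,  0.00033185, -0.0210397 ]), 'grasp_force': 0.0, 'width': 87.97390427248111}
```

```bash
python3 - <<'E'
from h import *
a=np.load("top.npz");b=np.load("scene.npz")
def fit(n,P):
    r=cv2.minAreaRect(P[:,:2].astype(np.float32));print(n,len(P),np.round(r[0],1),np.round(r[1],1),round(r[2],1),"z",np.percentile(P[:,2],[5,50,95]).round(1))
for nm,s in (("top",a),("scene",b)):
    C=s["C"].reshape(-1,3)
    def sel(x0,x1,y0,y1,z0,z1): return C[(C[:,0]>x0)&(C[:,0]<x1)&(C[:,1]>y0)&(C[:,1]<y1)&(C[:,2]>z0)&(C[:,2]<z1)]
    fit(nm+" board",sel(330,520,-430,-220,50,75))
    fit(nm+" small",sel(230,370,-570,-430,30,75))
    fit(nm+" boxtop",sel(480,720,-220,60,63,80))
    fit(nm+" plate",sel(430,800,-260,90,8,16))
    fit(nm+" table",sel(350,450,-200,0,-10,6))
i=cv2.hconcat([cv2.resize(a["px"][80:320,90:410],(600,450),interpolation=cv2.INTER_CUBIC)])
cv2.imwrite("pics/t1.png",i[:,:,::-1])
E
```

```text
top board 459 [ 420.5 -330.3] [159.4  16.8] 60.4 z [55.8 59.4 62.8]
top small 246 [ 294.7 -506.5] [ 11.6 115.4] 17.8 z [37.8 42.5 46. ]
top boxtop 809 [ 621.  -113.8] [161.7 187.8] 60.4 z [63.8 71.  74.7]
top plate 3478 [ 595.8 -100. ] [191.  280.2] 60.4 z [ 8.9 11.9 15.1]
top table 1872 [ 400.  -100.1] [ 99.9 199.8] 0.0 z [-5.2 -0.5  3.4]
scene board 273 [ 422.5 -330.3] [161.4  17.3] 60.1 z [51.9 59.6 62.4]
scene small 167 [ 297.1 -505.5] [ 13.8 114.2] 17.7 z [31.1 41.3 45.3]
scene boxtop 951 [ 622.4 -113.4] [163.8 186.8] 60.7 z [63.4 71.4 73.9]
scene plate 3612 [ 568.7 -147.9] [306.  279.4] 60.1 z [ 9.8 12.3 14.6]
scene table 1523 [ 400.4 -100.1] [199.6  99. ] 89.9 z [-5.2  0.   2.5]
```

View pics/t1.png

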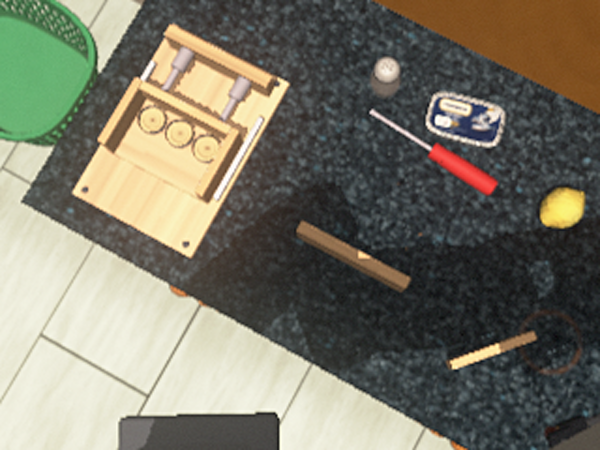

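The picture shows the jig at about (180,130), with its rear stop pointing up and right. The large board is at (353,255) and lies parallel to the jig's front edge. The small look-alike is at (493,350). The world yaw of the jig's x axis is about -29.6°.

play_rows(dp=[[25.5, 32, 0], [25.5, 32, 0], [25.5, 32, 0], [25.5, 32, 0], [25.5, 32, 0], [25.5, 32, 0], [25.5, 32, 0], [25.5, 32, 0]], yaw=[5, 5, 5, 5, 5, 5, 5, 5], gripper=0)

```text
t: 1.97
ee_pos: [422.1, -328.4, 222.9]
orientation: [2.713, 1.584, 0.0]
ft_force: [0.3, -0.3, 0.5]
width: 87.9
grasp_force: 0.0
```

play_rows(dp=[[0, 0, 0], [0, 0, 0]], yaw=[0, 0])

```text
t: 2.13
ee_pos: [422.3, -328.6, 222.8]
orientation: [2.713, 1.583, -0.0]
ft_force: [0.2, -0.3, 0.8]
width: 88.1
grasp_force: 0.0
```

```bash
cat > w.py <<'E'
from h import *
def tool():
    o=ctrl.get_obs();T=np.eye(4);T[:3,:3]=R.from_rotvec(o["orientation"]).as_matrix();T[:3,3]=o["ee_pos"];return T
def wrist():
    T=tool();p=viewer.get_image("wrist");return p,cloud(p,T@np.array(p["hand_eye"]))
def fit(n,C,x0,x1,y0,y1,z0,z1):
    C=C.reshape(-1,3);P=C[(C[:,0]>x0)&(C[:,0]<x1)&(C[:,1]>y0)&(C[:,1]<y1)&(C[:,2]>z0)&(C[:,2]<z1)]
    if len(P)<5: print(n,len(P));return
    r=cv2.minAreaRect(P[:,:2].astype(np.float32));print(n,len(P),np.round(r[0],1),np.round(r[1],1),round(r[2],1),"z",np.percentile(P[:,2],[5,50,95]).round(1))
def st():
    o=ctrl.get_obs();T=tool();print("t",round(o["t"],2),"p",o["ee_pos"].round(1),"yaw_y",np.degrees(np.arctan2(T[1,1],T[0,1])).round(2),"q",o["qpos"].round(2),"F",o["ft_force"].round(2),"M",o["moment"].round(2),"w",round(o["width"],1),"g",round(o["grasp_force"],1))
E
python3 - <<'E'
from w import *
st()
p,C=wrist();np.savez("w1",C=C,px=p["pixels"]);save(p,"pics/w1.png")
fit("board",C,330,520,-430,-220,50,75)
E
```

```text
t 2.13 p [ 422.3 -328.6  222.8] yaw_y -29.47 q [-0.68  0.29  1.83 -0.    1.02 -0.17] F [ 0.24 -0.28  0.79] M [-0.06 -0.06  0.01] w 88.1 g 0.0
board 2155 [ 421.5 -331.1] [159.1  16. ] 60.3 z [57.3 58.7 59.9]
```

View pics/w1.png

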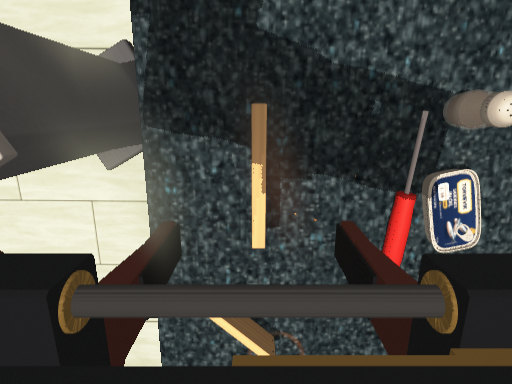

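The wrist view shows the large board centred between the open fingers at (259,175). The bystanders at right are clear of them. I'll descend next.

play_rows(dp=[[-0.8, -2.4, -30], [0, 0, -40], [0, 0, -40], [0, 0, -40], [0, 0, -30], [0, 0, -20], [0, 0, -5], [0, 0, 0]], yaw=[-0.2, 0, 0, 0, 0, 0, 0, 0])

```text
t: 2.85
ee_pos: [418.6, -333.1, 16.2]
orientation: [-2.718, -1.569, 0.002]
ft_force: [-0.5, -0.4, 0.2]
width: 87.7
grasp_force: 0.0
```

play_rows(dp=[[0, 0, 0], [0, 0, 0], [0, 0, 0], [0, 0, 0], [0, 0, 0], [0, 0, 0], [0, 0, 0], [0, 0, 0]], yaw=[0, 0, 0, 0, 0, 0, 0, 0], gripper=1)

```text
t: 3.52
ee_pos: [420.4, -332.4, 17.8]
orientation: [2.719, 1.574, 0.0]
ft_force: [-0.3, -0.1, 0.4]
width: 38.4
grasp_force: 0.0
```

play_rows(dp=[[0, 0, 0], [0, 0, 0], [0, 0, 0], [0, 0, 0]], yaw=[0, 0, 0, 0])

```text
t: 3.85
ee_pos: [420.3, -332.4, 17.6]
orientation: [-2.719, -1.574, 0.0]
ft_force: [-0.6, 0.3, -0.1]
width: 16.2
grasp_force: 30.0
```

play_rows(dp=[[0, 0, 10], [0, 0, 20], [0, 0, 30], [0, 0, 30], [0, 0, 20], [0, 0, 10], [0, 0, 0], [0, 0, 0]], yaw=[0, 0, 0, 0, 0, 0, 0, 0])

```text
t: 4.52
ee_pos: [420.2, -332.4, 137.7]
orientation: [2.719, 1.574, 0.0]
ft_force: [-0.1, 0.1, -1.5]
width: 16.3
grasp_force: 30.0
```

```bash
python3 - <<'E'
from w import *
st()
p,C=wrist();np.savez("w2",C=C,px=p["pixels"]);save(p,"pics/w2.png")
fit("board",C,330,520,-430,-220,165,195)
E
```

```text
t 4.52 p [ 420.2 -332.4  137.7] yaw_y -29.87 q [-0.69  0.41  1.89  0.    0.84 -0.17] F [-0.07  0.05 -1.52] M [-0.04  0.03  0.02] w 16.3 g 30.0
board 10595 [ 431.  -315.5] [122.4  36.4] 51.4 z [177.1 178.9 183.3]
```

View pics/w2.png

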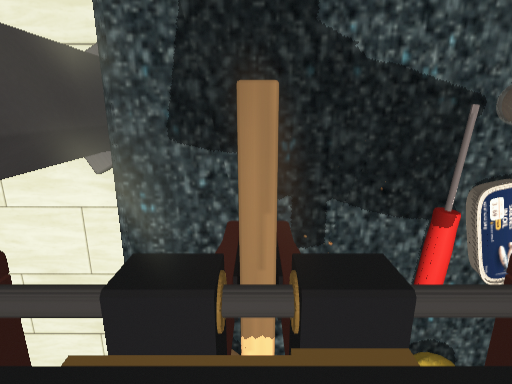

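The board is held centred between the fingers, with its left end at row 82. I'll carry it to the jig's front, still high.

play_rows(dp=[[5, 18, 0], [10, 36, 0], [12, 39, 0], [12, 39, 0], [12, 39, 0], [12, 39, 0], [11, 39, 0], [6, 38, 0]], yaw=[0.3, 0, 0, 0, 0, 0, 0, 0])

```text
t: 5.23
ee_pos: [500.2, -43.3, 136.1]
orientation: [-2.714, -1.58, 0.003]
ft_force: [1.6, 0.3, -0.8]
width: 16.1
grasp_force: 30.0
```

play_rows(dp=[[0, 0, 0], [0, 0, 0], [0, 0, 0], [0, 0, 0]], yaw=[0, 0, 0, 0])

```text
t: 5.57
ee_pos: [499.6, -46.4, 136.8]
orientation: [-2.715, -1.579, 0.002]
ft_force: [0.2, -0.7, -0.9]
width: 16.1
grasp_force: 30.0
```

```bash
python3 - <<'E'
from w import *
st();T=tool()
p,C=wrist();np.savez("w3",C=C,px=p["pixels"]);save(p,"pics/w3.png")
t=viewer.get_image("top");Ct=cloud(t);np.savez("top2",C=Ct,px=t["pixels"])
s=viewer.get_image("scene");Cs=cloud(s);np.savez("scene2",C=Cs,px=s["pixels"]);save(s,"pics/s3.png")
def tl(C): 
    C=C.reshape(-1,3);return (C-T[:3,3])@T[:3,:3]
for n,c in (("wrist",C),("top",Ct),("scene",Cs)):
    L=tl(c); B=L[(abs(L[:,0])<110)&(abs(L[:,1])<12)&(L[:,2]>-50)&(L[:,2]<25)]
    for a,b in ((-95,-45),(45,95)):
        Q=B[(B[:,0]>a)&(B[:,0]<b)]
        if len(Q)>10: print(n,a,len(Q),"x",np.percentile(Q[:,0],[0,2,98,100]).round(1),"y",np.percentile(Q[:,1],[2,98]).round(1),"z",np.percentile(Q[:,2],[2,50,98]).round(1))
th=np.radians(-29.6);X=np.array([np.cos(th),np.sin(th)]);Y=np.array([-X[1],X[0]]);O=np.array([539.3,-67.9])
for n,c in (("wrist",C),("top",np.load("top.npz")["C"]),("scene",np.load("scene.npz")["C"])):
    P=c.reshape(-1,3);J=np.c_[(P[:,:2]-O)@X,(P[:,:2]-O)@Y,P[:,2]]
    # box wall tops z~72
    W=J[(abs(J[:,2]-72)<5)&(J[:,0]>-15)&(J[:,0]<95)&(abs(J[:,1])<95)]
    for sgn in (1,-1):
        Q=W[(W[:,1]*sgn>55)&(W[:,0]<80)]
        if len(Q)>10:
            k=np.polyfit(Q[:,0],Q[:,1],1)
            print(n,"side",sgn,len(Q),"x",np.percentile(Q[:,0],[1,2,5]).round(1),"y",np.percentile(Q[:,1],[1,5,50,95,99]).round(1),"slope deg",np.degrees(k[0]).round(2))
E
```

```text
t 5.57 p [499.6 -46.4 136.8] yaw_y -29.64 q [-0.12  0.37  1.96 -0.    0.81  0.4 ] F [ 0.16 -0.7  -0.94] M [-0.02  0.04 -0.  ] w 16.1 g 30.0
wrist 45 3985 x [45.  45.8 80.5 81.1] y [-8.   7.2] z [-42.5 -41.2 -39.7]
top -95 173 x [-79.5 -78.8 -45.6 -45. ] y [-9.   6.5] z [-45.6 -41.3  11.3]
scene 45 405 x [45.  45.6 83.1 83.9] y [-7.6  8. ] z [-44.3 -27.   14. ]
wrist side 1 2020 x [1.3 2.  4.3] y [68.4 68.5 74.5 80.  80.1] slope deg -0.06
top side 1 162 x [0.7 2.4 4.5] y [67.3 67.9 73.3 79.2 80.5] slope deg -0.5
top side -1 166 x [1.  1.7 4.5] y [-79.9 -79.6 -74.4 -68.2 -67.9] slope deg -0.52
scene side 1 217 x [1.6 2.1 4.1] y [69.1 70.5 77.2 81.5 82.6] slope deg -0.41
scene side -1 162 x [2.3 2.9 6.1] y [-79.8 -77.7 -70.2 -66.2 -65.4] slope deg 0.01
```

View pics/w3.png

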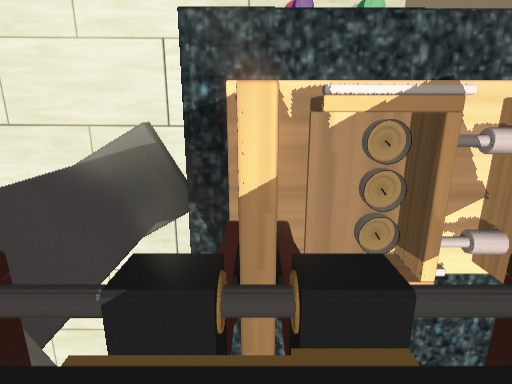

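The wrist view shows the board's left end level with the box's left wall (rows 80 to 95) and parallel to it, about 38 mm before the open front. I'll lower it and approach.

play_rows(dp=[[0, 0, -15], [0, 0, -30], [0, 0, -30], [0, 0, -20], [0, 0, -8], [0, 0, -2], [0, 0, 0], [0, 0, 0]], yaw=[0, 0, 0, 0, 0, 0, 0, 0])

```text
t: 6.38
ee_pos: [501.1, -45.8, 33.6]
orientation: [2.714, 1.58, 0.002]
ft_force: [-0.1, -0.5, -1.2]
width: 15.8
grasp_force: 30.0
```

play_rows(dp=[[4.3, -2.5, 0], [4.3, -2.5, 0], [4.3, -2.5, 0], [4.3, -2.5, 0], [4.3, -2.5, 0], [3.5, -2, 0], [0, 0, 0], [0, 0, 0]], yaw=[0, 0, 0, 0, 0, 0, 0, 0])

```text
t: 7.05
ee_pos: [525.5, -60.1, 32.6]
orientation: [-2.715, -1.581, 0.0]
ft_force: [0.2, 0.4, -0.4]
width: 16.3
grasp_force: 30.0
```

```bash
python3 - <<'E'
from w import *
st();T=tool()
p,C=wrist();save(p,"pics/w4.png")
L=(C.reshape(-1,3)-T[:3,3])@T[:3,:3]
B=L[(L[:,0]>45)&(L[:,0]<100)]
Q=B[(abs(B[:,1])<12)&(B[:,2]<-30)&(B[:,2]>-60)]
print("board x",np.percentile(Q[:,0],[98,100]).round(1),"y",np.percentile(Q[:,1],[2,98]).round(1),"z",np.median(Q[:,2]).round(1))
Q=B[(B[:,1]>13)&(B[:,1]<90)&(B[:,2]<-30)&(B[:,2]>-60)&(B[:,0]>60)]
print("box x",np.percentile(Q[:,0],[1,50,99,100]).round(1),"y",np.percentile(Q[:,1],[0,1,2]).round(1),"z",np.median(Q[:,2]).round(1))
Q=B[(B[:,1]<-15)&(B[:,1]>-40)&(B[:,0]<90)];print("plate z",np.percentile(Q[:,2],[5,50,95]).round(1))
E
```

```text
t 7.05 p [525.5 -60.1  32.6] yaw_y -29.59 q [-0.14  0.58  1.94 -0.    0.62  0.38] F [ 0.16  0.39 -0.37] M [-0.11 -0.06  0.01] w 16.3 g 30.0
board x [80.5 81.1] y [-8.   7.2] z -41.2
box x [68.4 74.3 79.8 79.9] y [16.6 16.9 17.4] z -38.2
plate z [20.7 21.8 22.9]
```

View pics/w4.png

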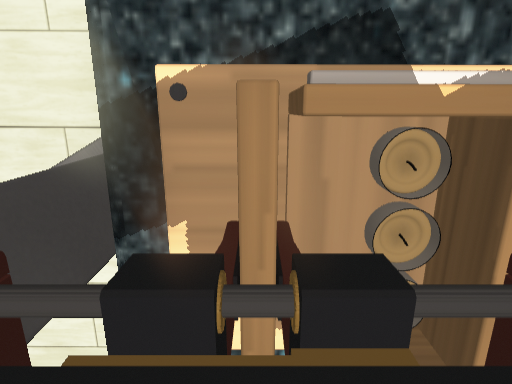

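The board is parallel to the front with about 9 mm of gap, 3 mm above the plate and about 1 mm too far left. I'll correct that and move to contact.

play_rows(dp=[[-0.6, -1.0, -1], [1.7, -1, 0], [1.7, -1, 0], [1.7, -1, 0], [1.3, -0.7, 0], [0, 0, 0], [0, 0, 0], [0, 0, 0]], yaw=[0, 0, 0, 0, 0, 0, 0, 0])

```text
t: 7.77
ee_pos: [531.1, -64.6, 31.7]
orientation: [-2.715, -1.581, 0.0]
ft_force: [0.3, -0.4, -0.2]
width: 16.2
grasp_force: 30.0
```

play_rows(dp=[[0.9, -0.5, 0], [0.9, -0.5, 0], [0.9, -0.5, 0], [0.9, -0.5, 0], [0.9, -0.5, 0], [0.9, -0.5, 0], [0, 0, 0], [0, 0, 0]], yaw=[0, 0, 0, 0, 0, 0, 0, 0])

```text
t: 8.43
ee_pos: [536.2, -67.6, 31.6]
orientation: [-2.715, -1.58, 0.001]
ft_force: [-1.8, 0.5, 0.3]
width: 15.7
grasp_force: 30.0
```

```bash
python3 -c "
from w import *
st()"
```

```text
t 8.43 p [536.2 -67.6  31.6] yaw_y -29.58 q [-0.15  0.6   1.91  0.    0.63  0.37] F [-1.79  0.51  0.3 ] M [ 0.12  0.3  -0.16] w 15.7 g 30.0
```

play_rows(dp=[[1.3, -0.75, 0], [1.3, -0.75, 0], [1.3, -0.75, 0], [1.3, -0.75, 0], [1.3, -0.75, 0], [1.3, -0.75, 0], [0, 0, 0], [0, 0, 0]], yaw=[0, 0, 0, 0, 0, 0, 0, 0])

```text
t: 9.1
ee_pos: [543.0, -71.6, 31.4]
orientation: [-2.713, -1.579, 0.003]
ft_force: [-5.5, 5.5, 2.9]
width: 15.6
grasp_force: 30.0
```

play_rows(dp=[[0, 0, 0], [0, 0, 0], [0, 0, 0], [0, 0, 0]], yaw=[0, 0, 0, 0])

```text
t: 9.43
ee_pos: [542.9, -71.5, 31.4]
orientation: [-2.713, -1.579, 0.003]
ft_force: [-5.9, 6.0, 1.9]
width: 15.8
grasp_force: 30.0
```

```bash
cat > m.py <<'E'
from w import *
st();T=tool()
p,C=wrist();save(p,"pics/w%d.png"%p["shot"]);print(p["shot"])
L=(C.reshape(-1,3)-T[:3,3])@T[:3,:3]
B=L[(L[:,0]>45)&(L[:,0]<100)&(L[:,2]>-60)]
for nm,y0,y1 in (("board",-12,7),("box",12,90)):
    Q=B[(B[:,1]>y0)&(B[:,1]<y1)&(B[:,2]<-30)]; 
    if nm=="box": Q=Q[Q[:,0]>66]
    print(nm,"x",np.percentile(Q[:,0],[1,98,100]).round(1),"y",np.percentile(Q[:,1],[0,2]).round(1),"z",np.median(Q[:,2]).round(1))
    k=np.linalg.lstsq(np.c_[Q[:,:2],np.ones(len(Q))],Q[:,2],rcond=None)[0];print(" tilt",k[:2].round(3))
Q=B[(B[:,1]<-8.5)&(B[:,1]>-9.5)]
# left edge of board, by x
b=L[(L[:,2]<-36)&(L[:,2]>-46)&(abs(L[:,1])<10)&(L[:,0]>40)]
xs=np.arange(45,80,2.);e=[b[(b[:,0]>x)&(b[:,0]<x+2),1].min() for x in xs];print(" yaw",np.polyfit(xs,e,1).round(4))
for x0 in ((69,79),):
    for y in range(-10,24,2):
        Q=L[(L[:,0]>69)&(L[:,0]<79)&(L[:,1]>y)&(L[:,1]<y+2)];
        if len(Q): print(y,np.median(Q[:,2]).round(1),end="; ")
E
python3 m.py
```

```text
t 9.43 p [542.9 -71.5  31.4] yaw_y -29.59 q [-0.15  0.6   1.89  0.    0.65  0.36] F [-5.94  6.01  1.86] M [ 0.75  0.79 -0.19] w 15.8 g 30.0
9
board x [45.4 80.5 81. ] y [-8.4 -7.9] z -41.2
 tilt [ 0.002 -0.014]
box x [69.5 81.1 81.3] y [12.  13.5] z -39.6
 tilt [-0.008 -0.003]
 yaw [ 1.6000e-03 -8.2098e+00]
-10 -39.9; -8 -41.1; -6 -41.3; -4 -41.1; -2 -160.9; 0 -41.2; 2 -41.2; 4 -41.2; 6 -40.8; 8 -39.5; 10 -39.4; 12 -39.4; 14 -39.4; 16 -39.6; 18 -39.6; 20 -39.6; 22 -39.4;
```

play_rows(dp=[[0.7, -0.4, 0], [0.7, -0.4, 0], [0.7, -0.4, 0], [0, 0, 0], [0, 0, 0], [0, 0, 0], [0, 0, 0], [0, 0, 0]], yaw=[0, 0, 0, 0, 0, 0, 0, 0])

```text
t: 10.15
ee_pos: [544.5, -72.5, 31.3]
orientation: [-2.712, -1.579, 0.004]
ft_force: [-7.8, 5.8, 3.6]
width: 16.1
grasp_force: 30.0
```

play_rows(dp=[[0, 0, 0], [0, 0, 0], [0, 0, 0], [0, 0, 0], [0, 0, 0], [0, 0, 0]], yaw=[0, 0, 0, 0, 0, 0])

```text
t: 10.65
ee_pos: [544.5, -72.5, 31.3]
orientation: [-2.712, -1.579, 0.004]
ft_force: [-6.8, 6.8, 1.6]
width: 15.9
grasp_force: 30.0
```

```bash
python3 m.py; ls pics; python3 -c "
import cv2
from h import *
p=viewer.get_image('scene');cv2.imwrite('pics/s4.png',cv2.resize(p['pixels'][170:340,130:330],(800,600)) [:,:,::-1][:600])
"
```

```text
t 10.65 p [544.5 -72.5  31.3] yaw_y -29.59 q [-0.15  0.61  1.89  0.    0.65  0.36] F [-6.84  6.76  1.65] M [ 0.94  0.95 -0.16] w 15.9 g 30.0
10
board x [45.4 80.5 81.1] y [-8.4 -7.9] z -41.2
 tilt [-0.    -0.014]
box x [69.5 81.  81.2] y [12.  13.6] z -39.7
 tilt [-0.016 -0.004]
 yaw [ 3.0000e-03 -8.3151e+00]
-10 -40.3; -8 -41.1; -6 -41.2; -4 -41.1; -2 -160.9; 0 -41.3; 2 -41.2; 4 -41.3; 6 -40.9; 8 -39.5; 10 -39.4; 12 -39.6; 14 -39.7; 16 -39.5; 18 -39.6; 20 -39.6; 22 -39.6; s3.png
scene0.png
t1.png
top0.png
w1.png
w10.png
w2.png
w3.png
w4.png
w9.png
```

View pics/s4.png

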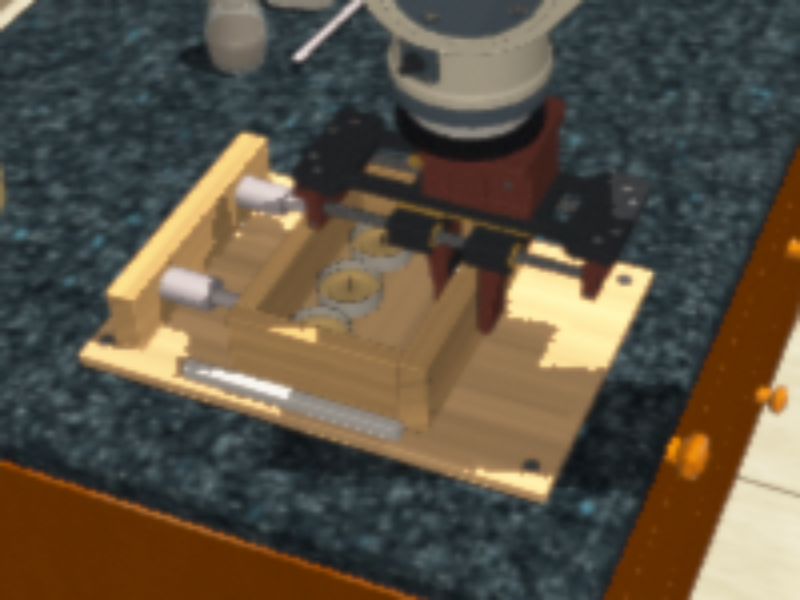

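The scene view shows the board flush on the box front, with its end level with the box's side at (410,395). The push is about 9.5 N, so I'll hand the job in.

```bash
python3 -c "
from w import *
st();print(ticket.close_job())"
```

```text
t 10.75 p [544.5 -72.5  31.3] yaw_y -29.59 q [-0.15  0.61  1.89  0.    0.65  0.36] F [-6.13  6.45  3.01] M [ 0.94  0.9  -0.18] w 16.0 g 30.0
the job is handed in; nothing more can be done
None
```

I handed the job in with the front board gripped and pressed flush and level against the box at about 9 N; the screwdriver, salt shaker and fish tin were left alone, and the hand-in gave no verdict.

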